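Latch the dish tray at its reading position

TASK

On the two-lane reading stage, push the spring-loaded tray that carries the round petri dish all the way in to the end of its travel, then let go so that it springs back and latches half-way, with the dish under its lens. Push only on the front of that tray with the fingers, without forcing it hard against its end stop; do not touch or lift the petri dish or the test block, leave the other tray out, and leave the things standing round the stage where they are.

Things in the scene. Friction and masses are not known exactly. Their poses are not given: they have to be found in the camera images.
- stage: Fixed base plate (302 x 226 x 12 mm) with two lanes. Origin at worktop level midway between the lanes; +x = the way trays are pushed in (away from the robot), +y = to the left lane, z up. Lane centres y = +52 (left), -52 mm (right); plate x = -157 to +145 mm. White bridge with a lens over each lane: x = -20 to +50 mm, 48 to 60 mm above the worktop, lens rims 64 mm.
- face_left (a point): Centre of the upright front (robot-side) face of the left tray's grey push block; moves with the tray. Face 50 mm wide, 31 mm high (13 to 44 mm above the worktop), normal = stage -x, dark rubber pad; 45 degree bevels widen the block to 88 mm. It reaches 88 mm back to the shallow well with the load. Tray out: stage x = -165, y = +52 mm.
- face_right (a point): The same for the right tray: with the tray out, at stage x = -165 mm, y = -52 mm.
- tray_left (a joint): Travel of the left tray along stage +x: 0 = out (spring holds it there), 0.050 m = latched half-way, 0.075 = all the way in (rigid end stop: at most 30 N). Return spring 3 N at 0, 6.8 N at 0.075; damping 15 N s/m (touch it slowly); up to 1 N more while its ramp lifts the pin. Let go from 0.075 it runs back by itself to 0.050, where its stop pin holds it; let go before 0.050, it returns to 0.
- tray_right (a joint): The same for the right tray.
- pin_left (a joint): Height of the left lane's sprung stop pin (steel, black knob on top 79 mm above the worktop, in a white bar behind the bridge, stage x = +84, y = +52 mm): 0 = down, about 0.008 m while the tray's tooth passes under it. It works by itself.
- pin_right (a joint): The same for the right lane, at y = -52 mm.
- petri_dish: Loose round glass dish with a white filter disc, 64 mm across, 14 mm high, lying in the well of the left or the right tray (it differs from run to run). Origin: centre of its underside, 18 mm above the worktop; at the start 125 mm behind the face of its tray. Its tray is the one to push.
- test_block: Loose small rectangular test piece in a clear case, 26 x 44 x 14 mm, lying in the well of the other tray. Origin: centre of its underside.
- drop_bottle: Loose brown dropping bottle with a red rubber teat, 42 mm across, 108 mm high, standing to the left of the stage. Origin: centre of its underside.
- gel_flask: Loose conical flask with pink contents, 51 mm across, 76 mm high, standing to the right of the stage. Origin: centre of its underside.
- timer: Loose white countdown timer, 36 x 68 mm and 61 mm high, standing to the left of the stage, farther back than the bottle. Origin: centre of its underside.
Mind the look-alikes: they are no part of the job. Leave any brown or orange look-alike of the petri_dish alone.

How it is judged:
By the outcome, as a careful person would: the job done as asked, in the order asked, and still so for the second after the job is handed in, with the robot touching nothing.
It also fails if it takes over 35 s, if anything falls off the work surface, if the arm or the gripper's body presses on something with over 40 N, if the wrist force passes 120 N, or if a joint passes its speed limit or range.

ROBOT

A 6-joint arm with a two-finger parallel gripper is mounted at the origin on a cart in front of the work surface, level with it; the furniture and walls round the work are solid. World frame = base frame: x ahead of the robot, y to its left, z up, the work surface at z = 0. Lengths are in mm, angles in rad, forces in N, time in s.
With the tool pointing down it reaches from about 275 to 1000 mm from the base axis. Payload 8.4 kg.
Tool frame: the origin (TCP) lies at the very end of the fingers, on their centre line; the grasp point (between the pads) lies 19 mm behind it; z points along the fingers, y is the direction in which the jaws open and shut (so a half turn about z gives the same grasp; the last joint's range is limited). The gripper opens to 85 mm and grips with 20 to 120 N. Pads are 22 mm wide; open, the fingers measure 114 mm over their backs; the gripper's body (76 mm by 85 mm) begins 54 mm behind the grasp point. The pads swing forward as they close: fully open they stand 13 mm farther back than shut.
Start: joints at [1.188, 0.353, 1.633, -0, 1.155, -0.002], TCP at [232.288, 580.233, 231.281] pointing down, gripper open.
Joint ranges: [-2.63, 2.63], [-0.92, 2.1], [0.06, 2.66], [-1.3, 4.44], [0, 2.69], [-3.02, 3.02]. Speed limits (rad/s): [2.22, 2.22, 2.79, 3.14, 3.14, 3.14].

INTERFACE

Orientations are given as [roll, pitch, yaw] about the fixed x, y, z axes, in that order (R = Rz(yaw) Ry(pitch) Rx(roll)).
In Python, from cell import sense, grab_frame, sign_off gives the robot as it stands. The module is installed in compiled form; this text tells all that it offers.
- The arm moves only by the tool send_rows, never from a script. Its argument "moves" is a list of rows, each a list of 7 numbers: the shift along the tool's x, y, z in mm, then the turn, a rotation vector about the tool's x, y, z in rad, then the finger opening in mm, from 0 to 85.4. A call has 1 to 10 rows; each row is the pose to reach, as a shift and turn from the pose commanded when the call began, along the tool's axes at that moment; what a row does not reach only later rows make up. A row lasts 1/12 s, in which the tool goes at most 41.7 mm and 7.16 degrees, less where a joint would pass 70% of its speed; a pose out of reach is approached as far as the arm can. A call with a gripper value outside its range is refused whole. The fingers move at their own pace and stop on an object; "newtons" is the grip in N (left out, the last holds). Time passes only in rows, so rows that repeat a pose let the fingers close. It gives the time, the measured TCP pose, the force and the opening at its end, in the units of the state.
- sense(): the state, without advancing time (a new reading comes with each control period).
- grab_frame(name): name is "side" or "top" or "wrist"; returns a dict with "color" (400x640x3 uint8, red, green, blue), "depth" (400x640 float32, mm along the optical axis (not along the pixel's ray), 0 where there is no reading), "K" (3x3 intrinsics, pixels), "dist_coeffs" ([k1, k2, p1, p2, k3] as OpenCV has them; the pictures are not rectified), "cam_to_world" (4x4, takes a point from camera to world coordinates); the wrist camera has in their place "tool_from_camera" (4x4, takes a point from camera to tool coordinates, whose origin is the TCP and whose axes are the flange's). Camera axes: x right, y up, looking along -z (the intrinsics and any distortion apply to the point x, -y, -z); pixel columns grow to the right and rows downward; lengths in mm; the calibration is good to about 2 mm. A picture is of the moment at which its call begins: read the wrist's pose just before it.
- sign_off(): hands the job in, once; it reports no verdict.
The state is a dict: "t": time; "qpos": joint angles; "joint_vel": joint speeds; "joint_torque": joint torques, N m; "eef_pos": TCP position; "tool_rot": TCP orientation; "force": force on the tool from outside, world axes, zero at the start; "moment": the same for the moment, N m; "width": opening from 0.0 (shut) to 1.0 (fully open).
Only numpy, scipy, OpenCV 4.12 (cv2) and the standard library are available. Lean on these libraries where they do the work, as an engineer would, in place of code of your own. Each camera call takes 0.05 s, during which the arm holds its last target. There are 200 camera calls.

## Working session

There is one attempt and no reset: what is moved stays moved. The work goes in short steps, Python scripts to look and compute and a tool call to move; the robot and the scene stay as the last step left them, time stands still between calls to the robot, and variables do not carry over. Pictures are saved under pics/ and viewed, about 8 in all and at most 12, crops included, and the job is handed in when it is done.

Besides the shell and the picture viewer there is one more tool, called by a JSON object that holds its "op" and its "data". send_rows: Moves the arm, as the interface text tells. Its arguments: {"type":"object","properties":{"moves":{"type":"array"},"newtons":{"type":"number"}},"required":["moves"]}

```bash
mkdir -p pics; cat > h.py <<'E'
import numpy as np, cv2, pickle
from cell import sense, grab_frame
def shot(n,tag):
    s=sense(); f=grab_frame(n); f['s']=s
    pickle.dump(f,open(f'{tag}.pkl','wb')); cv2.imwrite(f'pics/{tag}.png',f['color'][:,:,::-1]); return f
def ld(tag): return pickle.load(open(f'{tag}.pkl','rb'))
def ray(f,u,v):
    p=cv2.undistortPoints(np.array([[[u,v]]],float),f['K'],np.array(f['dist_coeffs'],float))[0,0]
    return np.array([p[0],-p[1],-1.])
def onz(f,u,v,z):
    T=np.array(f['cam_to_world']); d=T[:3,:3]@ray(f,u,v); o=T[:3,3]
    return o+d*(z-o[2])/d[2]
def dep(f,u,v):
    T=np.array(f['cam_to_world']); D=f['depth'][int(v)-1:int(v)+2,int(u)-1:int(u)+2]; D=np.median(D[D>0]) if (D>0).any() else np.nan
    return T[:3,:3]@(ray(f,u,v)*D)+T[:3,3]
E
python3 - <<'E'
from h import *
a=shot('top','top1');b=shot('side','side1')
cv2.imwrite('pics/both.png',np.vstack([a['color'],b['color']])[:,:,::-1][:, :])
print(a['cam_to_world'],a['K'],a['dist_coeffs'],b['cam_to_world'],sense())
E
```

```text
[[ 1.01112564e-03  9.88628781e-01 -1.50373239e-01  3.62605802e+02]
 [-9.99769893e-01 -2.22273053e-03 -2.13358997e-02 -5.75838199e+01]
 [-2.14275237e-02  1.50360211e-01  9.88399043e-01  1.60924007e+03]
 [ 0.00000000e+00  0.00000000e+00  0.00000000e+00  1.00000000e+00]] [[516.03350828   0.         313.62706681]
 [  0.         516.03350828 188.7314823 ]
 [  0.           0.           1.        ]] [-0.06810603  0.          0.          0.          0.        ] [[ 8.53959582e-01  3.08053141e-01 -4.19352232e-01  2.81133832e+01]
 [-5.20162685e-01  5.26391306e-01 -6.72564476e-01 -9.37977633e+02]
 [ 1.35577696e-02  7.92474262e-01  6.09754648e-01  8.37814161e+02]
 [ 0.00000000e+00  0.00000000e+00  0.00000000e+00  1.00000000e+00]] {'t': 0.1, 'qpos': array([ 1.18759403e+00,  3.53561894e-01,  1.63403123e+00,  1.52936871e-05,
        1.15520142e+00, -2.37746360e-03]), 'joint_vel': array([ 5.91014820e-05,  1.81621818e-03,  1.81303462e-04,  9.12342564e-04,
       -1.29032136e-04,  5.13546062e-04]), 'joint_torque': array([ 1.38588330e-03, -6.06358194e+01, -3.42819607e+01,  1.40782358e-04,
        3.84333267e-03, -3.78896743e-06]), 'eef_pos': array([232.13320026, 579.85089321, 230.65957816]), 'tool_rot': array([-3.14039080e+00, -1.68418012e-05,  2.76076162e+00]), 'force': array([-0.12022339,  0.53754463, -0.18745702]), 'moment': array([ 0.0748268 , -0.04962621, -0.02683676]), 'width': 1.001076430980695}
```

View pics/top1.png

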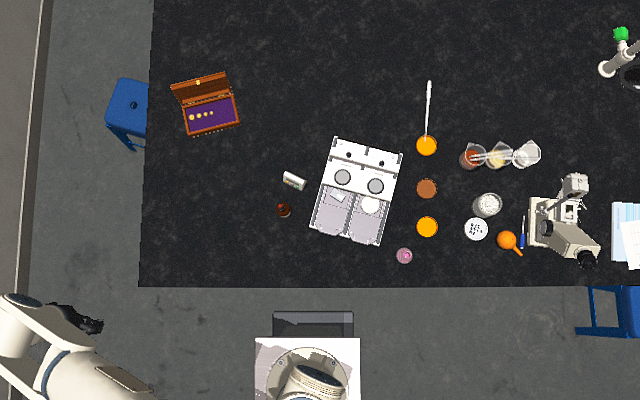

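View pics/side1.png

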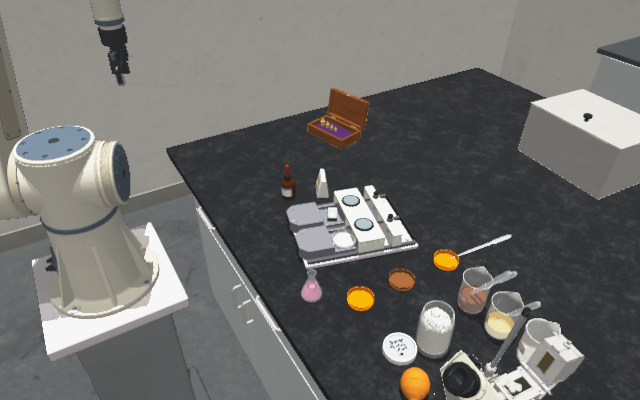

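The top view shows the stage at about (357,190). The white round dish is in the right tray at (371,204) and the block is in the left tray at (337,196). The orange and brown dishes at (427,145/188/226) and the white dotted one at (475,229) are look-alikes off the stage. I'll confirm with an enlarged crop.

```bash
python3 - <<'E'
from h import *
a=ld('top1');b=ld('side1')
A=cv2.resize(a['color'][125:275,270:420],(600,600),interpolation=cv2.INTER_CUBIC)
cv2.imwrite('pics/topcrop.png',A[:,:,::-1])
B=cv2.resize(b['color'][155:305,265:425],(800,750),interpolation=cv2.INTER_CUBIC)[:600]
cv2.imwrite('pics/sidecrop.png',B[:,:,::-1])
E
```

```text
(no output)
```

View pics/topcrop.png

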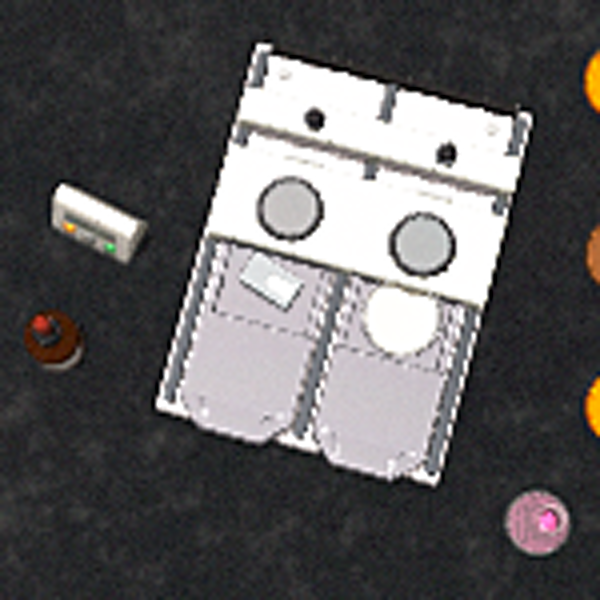

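View pics/sidecrop.png

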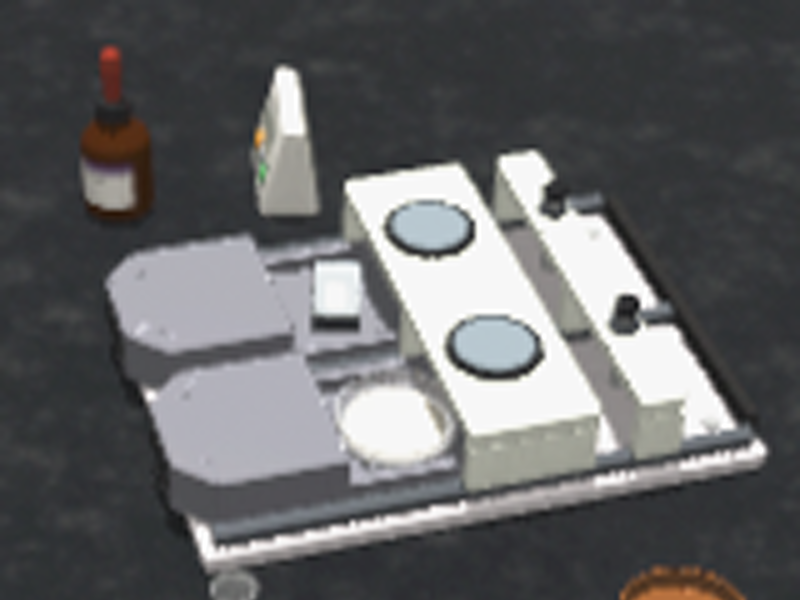

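```bash
cat > fit.py <<'E'
from h import *
from scipy.optimize import least_squares
a=ld('top1')
# crop px, z, stage xy
P=[((158,408),12,(-157,113)),((437,484),12,(-157,-113)),((262,44),12,(145,113)),((531,117),12,(145,-113)),
((315,118),79,(84,52)),((447,153),79,(84,-52)),((290,208),62,(10,52)),((422,243),62,(10,-52)),
((403,478-3),44,None),]
W=[onz(a,270+(p[0]+.5)/4-.5,125+(p[1]+.5)/4-.5,z)[:2] for p,z,_ in P]
S=np.array([s for _,_,s in P if s]);M=np.array(W[:len(S)])
def tf(x,s): c,d=np.cos(x[2]),np.sin(x[2]); return np.array(s)@np.array([[c,d],[-d,c]])+x[:2]
r=least_squares(lambda x:(tf(x,S)-M).ravel(),[480,-80,0],loss='soft_l1',f_scale=3)
E
python3 - <<'E'
from fit import *
x=r.x;print(x,np.round(tf(x,S)-M,1).tolist())
print('face_right',tf(x,(-165,-52)),'dish exp',tf(x,(-40,-52)))
c=lambda u,v,z:onz(a,270+(u+.5)/4-.5,125+(v+.5)/4-.5,z)
print('dish meas',c(401,318,30),'flask',c(540,522,40))
for u,v in [(380,400),(395,460),(400,318),(480,270)]: print(dep(a,270+u/4,125+v/4))
# front edge of the right block, depth
print('front edge meas',c(330,460,44),c(395,480,44))
E
```

```text
[ 6.08205173e+02 -1.57939809e+02 -2.70220236e-01] [[0.2, 2.1], [-1.3, -0.8], [1.8, 3.6], [1.4, -2.1], [1.8, -0.5], [1.4, -1.4], [-3.3, 0.3], [-3.9, -0.1]]
face_right [ 435.3115997  -164.00713091] dish exp [ 555.77561584 -197.3750918 ]
dish meas [ 554.55746148 -196.69714415   30.        ] flask [ 398.18683493 -298.42352566   40.        ]
[ 489.21647088 -179.84446878   42.84822656]
[ 443.83755299 -190.68288583   41.7900841 ]
[ 554.11730881 -197.5926797    24.01740421]
[ 586.21052616 -255.50862356   60.19287391]
front edge meas [ 444.92049185 -140.31137516   44.        ] [ 429.80184469 -189.17620925   44.        ]
```

The dish is confirmed in the right tray: round, white, at crop (401,318), and measured within 1.5 mm of where the fitted stage predicts. The block at crop (270,282) is in the left tray. The fit puts the right face at (435,-164), with push direction (0.964,-0.267). I'll move above the standoff point with the fingers shut and tool -x along the push.

{"op": "send_rows", "data": {"moves": [[-414,-621,0,0,0,-0.11,0],[-414,-621,0,0,0,-0.11,0],[-414,-621,0,0,0,-0.11,0],[-414,-621,0,0,0,-0.11,0],[-414,-621,0,0,0,-0.11,0],[-414,-621,0,0,0,-0.11,0],[-414,-621,0,0,0,-0.11,0],[-414,-621,0,0,0,-0.11,0],[-414,-621,0,0,0,-0.11,0],[-414,-621,0,0,0,-0.11,0]], "newtons": 40}}

```text
t: 0.93
eef_pos: [317.6, 170.6, 231.2]
tool_rot: [3.142, 0.0, 2.872]
force: [1.8, 0.2, -0.3]
width: 0.005
```

{"op": "send_rows", "data": {"moves": [[-152,-291,0,0,0,0,0],[-152,-291,0,0,0,0,0],[-152,-291,0,0,0,0,0],[-152,-291,0,0,0,0,0],[-152,-291,0,0,0,0,0],[-152,-291,0,0,0,0,0],[-152,-291,0,0,0,0,0],[-152,-291,0,0,0,0,0],[-152,-291,0,0,0,0,0],[-152,-291,0,0,0,0,0]]}}

```text
t: 1.77
eef_pos: [386.4, -150.2, 231.0]
tool_rot: [3.142, -0.001, 2.867]
force: [0.2, 0.3, 0.0]
width: 0.0
```

Excellent. Next I'll lower to z≈26 and correct the yaw by 0.004.

{"op": "send_rows", "data": {"moves": [[0,0,40,0,0,0,0],[0,0,80,0,0,0,0],[0,0,120,0,0,0,0],[0,0,155,0,0,0,0],[0,0,180,0,0,-0.004,0],[0,0,195,0,0,-0.004,0],[0,0,203,0,0,-0.004,0],[0,0,205,0,0,-0.004,0],[0,0,205,0,0,-0.004,0]]}}

```text
t: 2.52
eef_pos: [386.6, -147.9, 26.4]
tool_rot: [3.141, -0.001, 2.876]
force: [-0.9, -0.7, -0.7]
width: 0.002
```

```bash
python3 - <<'E'
from h import *
s=sense();print(s['t'],s['eef_pos'],s['tool_rot'],s['force'])
f=shot('side','side2')
cv2.imwrite('pics/side2c.png',cv2.resize(f['color'][130:310,230:430],(660,594),interpolation=cv2.INTER_CUBIC)[:,:,::-1])
E
```

```text
2.5167 [ 386.59740686 -147.88188055   26.38690015] [ 3.14146078e+00 -6.05197837e-04  2.87576693e+00] [-0.86851499 -0.6872443  -0.74638543]
```

View pics/side2c.png

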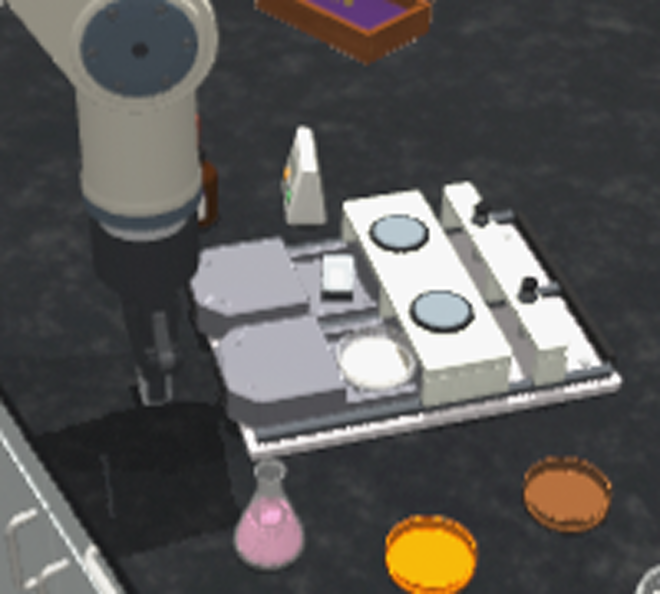

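The fingers at crop (155,390) stand about 40 mm in front of the right tray's face, lined up with it and clear of the flask. I'll approach with a 2.5 mm lateral correction, slowing before contact.

{"op": "send_rows", "data": {"moves": [[-8,-1,0,0,0,0.005,0],[-16,-2,0,0,0,0.005,0],[-22,-2.5,0,0,0,0.005,0],[-26,-2.5,0,0,0,0.005,0],[-29,-2.5,0,0,0,0.005,0],[-32,-2.5,0,0,0,0.005,0],[-34,-2.5,0,0,0,0.005,0],[-36,-2.5,0,0,0,0.005,0],[-38,-2.5,0,0,0,0.005,0],[-40,-2.5,0,0,0,0.005,0]]}}

```text
t: 3.4
eef_pos: [424.5, -161.5, 26.2]
tool_rot: [3.142, -0.0, 2.87]
force: [0.3, -0.5, 0.2]
width: -0.001
```

{"op": "send_rows", "data": {"moves": [[-1.5,0,0,0,0,0,0],[-3,0,0,0,0,0,0],[-4.5,0,0,0,0,0,0],[-6,0,0,0,0,0,0],[-7.5,0,0,0,0,0,0],[-9,0,0,0,0,0,0],[-10,0,0,0,0,0,0],[-10,0,0,0,0,0,0]]}}

```text
t: 4.07
eef_pos: [434.3, -164.2, 26.2]
tool_rot: [3.142, -0.0, 2.87]
force: [-3.4, 1.0, 0.8]
width: 0.002
```

Contact is made at 3.5 N against the push, which matches the spring. I'll push on steadily.

{"op": "send_rows", "data": {"moves": [[-4,0,0,0,0,0,0],[-8,0,0,0,0,0,0],[-12,0,0,0,0,0,0],[-16,0,0,0,0,0,0],[-20,0,0,0,0,0,0],[-24,0,0,0,0,0,0],[-28,0,0,0,0,0,0],[-32,0,0,0,0,0,0],[-36,0,0,0,0,0,0],[-40,0,0,0,0,0,0]]}}

```text
t: 4.9
eef_pos: [472.6, -174.9, 26.1]
tool_rot: [3.142, -0.001, 2.87]
force: [-5.7, 0.7, 1.4]
width: -0.0
```

{"op": "send_rows", "data": {"moves": [[-3,0,0,0,0,0,0],[-6,0,0,0,0,0,0],[-9,0,0,0,0,0,0],[-11,0,0,0,0,0,0],[-13,0,0,0,0,0,0],[-14,0,0,0,0,0,0],[-15,0,0,0,0,0,0],[-15,0,0,0,0,0,0]]}}

```text
t: 5.57
eef_pos: [487.0, -178.9, 26.1]
tool_rot: [3.141, -0.001, 2.87]
force: [-5.6, 1.6, 2.1]
width: -0.002
```

{"op": "send_rows", "data": {"moves": [[-2,0,0,0,0,0,0],[-4,0,0,0,0,0,0],[-5,0,0,0,0,0,0],[-6,0,0,0,0,0,0],[-6,0,0,0,0,0,0]]}}

```text
t: 5.98
eef_pos: [492.7, -180.5, 26.1]
tool_rot: [3.141, -0.001, 2.87]
force: [-6.3, 2.3, 1.3]
width: -0.001
```

{"op": "send_rows", "data": {"moves": [[-0.5,0,0,0,0,0,0],[-1,0,0,0,0,0,0],[-1,0,0,0,0,0,0]]}}

```text
t: 6.23
eef_pos: [493.6, -180.7, 26.1]
tool_rot: [3.141, -0.001, 2.87]
force: [-5.5, 2.0, 2.1]
width: -0.002
```

{"op": "send_rows", "data": {"moves": [[-0.5,0,0,0,0,0,0],[-1,0,0,0,0,0,0],[-1,0,0,0,0,0,0]]}}

```text
t: 6.48
eef_pos: [494.5, -180.9, 26.1]
tool_rot: [3.141, -0.001, 2.87]
force: [-6.9, 1.2, 0.9]
width: -0.0
```

{"op": "send_rows", "data": {"moves": [[-0.4,0,0,0,0,0,0],[-0.8,0,0,0,0,0,0],[-0.8,0,0,0,0,0,0]]}}

```text
t: 6.73
eef_pos: [495.2, -181.1, 26.1]
tool_rot: [3.141, -0.002, 2.87]
force: [-5.9, 2.1, 2.1]
width: 0.003
```

{"op": "send_rows", "data": {"moves": [[-0.4,0,0,0,0,0,0],[-0.8,0,0,0,0,0,0],[-0.8,0,0,0,0,0,0]]}}

```text
t: 6.98
eef_pos: [496.0, -181.4, 26.1]
tool_rot: [3.141, -0.002, 2.87]
force: [-6.1, 1.8, 2.3]
width: 0.005
```

{"op": "send_rows", "data": {"moves": [[-0.4,0,0,0,0,0,0],[-0.7,0,0,0,0,0,0],[-0.7,0,0,0,0,0,0]]}}

```text
t: 7.23
eef_pos: [496.6, -181.6, 26.1]
tool_rot: [3.141, -0.002, 2.87]
force: [-6.5, 1.5, 2.4]
width: 0.004
```

{"op": "send_rows", "data": {"moves": [[-0.4,0,0,0,0,0,0],[-0.7,0,0,0,0,0,0],[-0.7,0,0,0,0,0,0]]}}

```text
t: 7.48
eef_pos: [496.8, -181.6, 26.1]
tool_rot: [3.141, -0.003, 2.87]
force: [-8.5, 2.4, 4.0]
width: 0.002
```

{"op": "send_rows", "data": {"moves": [[-0.4,0,0,0,0,0,0],[-0.5,0,0,0,0,0,0],[-0.5,0,0,0,0,0,0]]}}

```text
t: 7.73
eef_pos: [496.8, -181.6, 26.0]
tool_rot: [3.141, -0.003, 2.87]
force: [-10.1, 2.8, 5.8]
width: -0.001
```

The fingers are at the stop: no further motion and 10.5 N. Now I'll withdraw straight back.

{"op": "send_rows", "data": {"moves": [[6,0,0,0,0,0,0],[13,0,0,0,0,0,0],[20,0,0,0,0,0,0],[27,0,0,0,0,0,0],[36,0,0,0,0,0,0],[50,0,0,0,0,0,0],[70,0,0,0,0,0,0],[90,0,0,0,0,0,0],[105,0,0,0,0,0,0],[105,0,0,0,0,0,0]]}}

```text
t: 8.57
eef_pos: [394.6, -153.1, 26.4]
tool_rot: [3.142, -0.001, 2.87]
force: [-0.1, 0.8, -0.2]
width: -0.001
```

{"op": "send_rows", "data": {"moves": [[0,0,-30,0,0,0,0],[0,0,-70,0,0,0,0],[0,0,-110,0,0,0,0],[0,0,-150,0,0,0,0],[0,0,-180,0,0,0,0],[0,30,-200,0,0,0,0],[0,65,-200,0,0,0,0],[0,100,-200,0,0,0,0],[0,130,-200,0,0,0,0],[0,130,-200,0,0,0,0]]}}

```text
t: 9.4
eef_pos: [434.9, -24.9, 227.6]
tool_rot: [3.139, 0.005, 2.872]
force: [-0.4, 0.6, 0.0]
width: -0.0
```

```bash
python3 - <<'E'
from h import *
s=sense();print(s['t'],s['eef_pos'],s['force'])
f=shot('side','side3');g=shot('top','top3')
A=cv2.resize(f['color'][150:310,260:420],(400,400),interpolation=cv2.INTER_CUBIC)
B=cv2.resize(g['color'][125:275,270:420],(400,400),interpolation=cv2.INTER_CUBIC)
cv2.imwrite('pics/end.png',np.hstack([A,B])[:,:,::-1])
E
```

```text
9.4 [434.93899434 -24.93946198 227.59796182] [-0.36714447  0.63196435  0.02474496]
```

View pics/end.png

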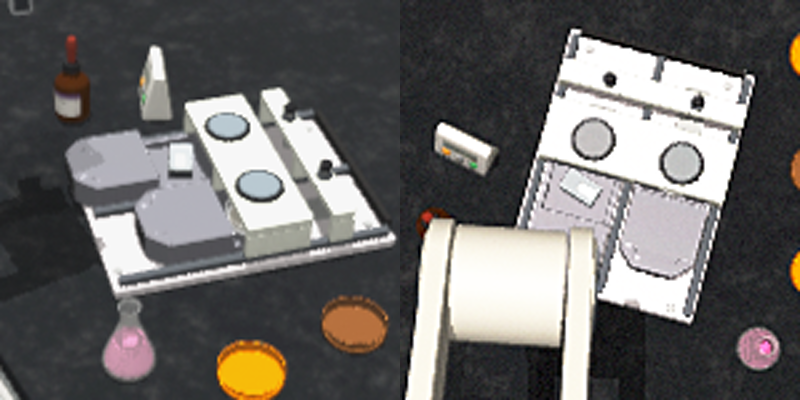

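The right tray is in, its front edge at (657,278) in the right half. The left tray is still out with its block, and the flask, bottle and timer are unmoved. I'll measure the latched travel, then hand in.

```bash
python3 - <<'E'
from fit import *
g=ld('top3');k=150/400;x=r.x
w=onz(g,270+(257+.5)*k-.5,125+(278+.5)*k-.5,44)[:2]
c,d=np.cos(x[2]),np.sin(x[2]);print('face stage xy',np.array([[c,d],[-d,c]])@(w-x[:2]),'latched -115, out -165')
h=shot('top','top4');m=np.abs(h['color'][180:250,350:400].astype(int)-g['color'][180:250,350:400]).max();print('still diff',m)
E
```

```text
face stage xy [-119.63842739  -58.95338207] latched -115, out -165
still diff 89
```

The position fits the latch, but the frame difference needs explaining: noise or motion.

```bash
python3 - <<'E'
from fit import *
i=shot('top','top5');L=[ld(t)['color'][185:250,345:400].astype(int) for t in('top3','top4','top5')]
for p,q in((0,1),(1,2),(0,2)):
    e=np.abs(L[p]-L[q]).max(2);print((e>40).sum(),e.mean(),np.argwhere(e>40)[:8].tolist())
k=150/400;T=ld('top5');x=r.x;c,d=np.cos(x[2]),np.sin(x[2])
# white plate/grey block transition along the lane centre line
for sx in range(-140,-95,5):
    p=tf(x,(sx,-52));M=np.linalg.inv(np.array(T['cam_to_world']))@[*p,44,1]
    uv=cv2.projectPoints(np.array([[M[0],-M[1],-M[2]]]),np.zeros(3),np.zeros(3),T['K'],np.array(T['dist_coeffs']))[0].ravel()
    print(sx,T['color'][int(round(uv[1])),int(round(uv[0]))])
E
```

```text
5 4.008391608391609 [[53, 9], [53, 12], [53, 13], [55, 15], [56, 15]]
7 4.076363636363636 [[34, 0], [37, 0], [38, 0], [41, 0], [42, 0], [53, 11], [54, 9]]
13 4.174545454545455 [[34, 0], [37, 0], [38, 0], [40, 0], [41, 0], [42, 0], [43, 0], [53, 9]]
-140 [255 255 255]
-135 [255 255 255]
-130 [255 255 255]
-125 [255 255 255]
-120 [206 193 191]
-115 [59 60 61]
-110 [209 205 209]
-105 [210 200 205]
-100 [203 195 203]
```

The front edge lies at -115 mm (dark pad), exactly the latched position. The frame differences are sensor noise and the arm's edge or shadow, so the tray is still.

```bash
python3 -c "
from cell import sign_off; print(sign_off())"
```

```text
the job is handed in; nothing more can be done
None
```

The right tray, which carries the petri dish, is latched half-way, and I've handed the job in at about 10 s on the robot's clock.

- **Push:** I pushed only on the front face with shut fingers until the tray stopped moving. The force there peaked at about 12 N, well under the 30 N limit. I then drew straight back, and the tray followed and latched.
- **Last checks:** The tray's front edge sits at stage x ≈ -115 mm, the latched position, and stayed there over repeated frames. An earlier hand-read of the same edge gave about -120 mm, which I put down to coarse pixel reading. Frame-to-frame differences were only image noise and the arm's edge or shadow.
- **Surroundings:** The left tray with the test block is still out, and the bottle, flask and timer look unmoved by eye. The gripper is clear and reads almost no force.
- **Not seen directly:** The dish is hidden under the bridge, so I inferred its place under the lens from the tray position.

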